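# Lock the tube block in the shaker bed with its wedge

## Robot

A 7-joint arm with a two-finger parallel gripper is mounted at the origin on the work surface. World frame = base frame: x ahead of the robot, y to its left, z up, the work surface at z = 0. Lengths are in m, angles in rad, forces in N, time in s.
With the tool pointing down it reaches from about 0.425 to 0.925 m from the base axis. Payload 6.8 kg.
Tool frame: the origin (TCP) lies midway between the tips of the shut fingers; the grasp point (between the pads) lies r.grip_point_offset behind it (r.grip_point_offset is the distance from the TCP to the grasp point, in m); z points along the fingers, y is the direction in which the jaws open and shut (so a half turn about z gives the same grasp; the last joint's range is limited). The gripper opens to 85 mm and grips with 20 to 120 N. Pads are 22 mm wide; open, the fingers measure 114 mm over their backs; the gripper's body (76 mm by 85 mm) begins 54 mm behind the grasp point. The pads swing forward as they close: fully open they stand 13 mm farther back than shut.
Start: joints at [-1.307, 0.477, 0.022, 1.555, -0.011, 1.109, -0.083], TCP at [0.245, 0.629, 0.231] pointing down, gripper open.
Joint ranges: [-2.96, 2.96], [-0.34, 2.1], [-1.41, 1.46], [0.24, 2.44], [-1.37, 4.51], [0.17, 1.92], [-2.96, 2.96]. Speed limits (rad/s): [2.39, 2.39, 3.14, 3.14, 3.14, 3.14, 3.14].

## Interface

Orientations are given as a rotation vector (axis times angle).
In Python, from bench import r gives the robot as it stands. The module is installed in compiled form; this text tells all that it offers.
- The arm moves only by the tool play_rows, never from a script. Its argument "deltas" is a list of rows, each a list of 3 entries, a list of its own where there are three numbers: the finger opening in mm, from 0 to 85.4, then the shift along the tool's x, y, z in mm, then the turn, a rotation vector about the tool's x, y, z in rad. A call has 1 to 8 rows; each row is the pose to reach, as a shift and turn from the pose measured when the call began, along the tool's axes at that moment; what a row does not reach only later rows make up. A row lasts 1/8 s, in which the tool goes at most 62.5 mm and 10.7 degrees, less where a joint would pass 70% of its speed; a pose out of reach is approached as far as the arm can. A call with a gripper value outside its range is refused whole. The fingers move at their own pace and stop on an object; "squeeze" is the grip in N (left out, the last holds). Time passes only in rows, so rows that repeat a pose let the fingers close. It gives the time, the measured TCP pose, the force and the opening at its end, in the units of the state.
- r.get_obs(): the state, without advancing time (a new reading comes with each control period).
- r.grab_frame(name): name is "side" or "top" or "wrist"; returns (picture, depth): 384x512x3 uint8, red, green, blue; 384x512 float32, m along the optical axis (not along the pixel's ray), 0 where there is no reading.
- r.camera_model(name): a dict with "mtx" (3x3 intrinsics, pixels), "rvec" (rotation vector, rad) and "tvec" (3), from world to camera coordinates, as OpenCV has them; the wrist camera has in their place "T_tool_cam" (4x4, takes a point from camera to tool coordinates, whose origin is the TCP and whose axes are the flange's). Camera axes: x right, y down, z forward; pixel columns grow to the right and rows downward; lengths in m; the calibration is good to about 2 mm. A picture is of the moment at which its call begins: read the wrist's pose just before it. camera_model takes no time and is no camera call.
- r.hand_in(): hands the job in, once; it reports no verdict.
The state is a dict: "clock": time; "joints": joint angles; "qvel": joint speeds; "tau": joint torques, N m; "tcp_pos": TCP position; "orientation": TCP orientation; "contact_force": force on the tool from outside, world axes, zero at the start; "moment": the same for the moment, N m; "grip_width": finger opening in m.
Only numpy, scipy, OpenCV 4.12 (cv2) and the standard library are available. Lean on these libraries where they do the work, as an engineer would, in place of code of your own. Each camera call takes 0.05 s, during which the arm holds its last target. There are 200 camera calls.

## Task

Lock the aluminium tube block in the shaker's bed with its loose wedge: take the tapering wedge out of the white holder, stand it thin end down in the slot beside the block with its sloping face towards the sloping cheek, and let go so that it sits there loosely. Then tap or press it down on its head, feeling the force, until it is jammed tight and holds the block by itself; do not over-drive it, and leave the other things on the bench where they are.

Things in the scene. Friction and masses are not known exactly. Their poses are not given: they have to be found in the camera images.
- wedge_mid (a point): Half-way up the loose grey nylon wedge (85 mm long, 24 mm wide, 100 g), 42.5 mm below its flat head (24 x 20 mm, centred above this point). z up from thin end to head. x across the width: two flat parallel sides, to be gripped (fingers closing along x). Upright straight face at y = -10 mm; sloping face at y = 0 at the thin end, 1 mm outward per 7 mm up.
- wedge: The same wedge: origin under its thin end, 5 mm towards -y from wedge_mid; same axes. It starts upright, thin end down, in one of the holder's three pockets. It slides on everything with friction about 0.35 (within 15 %), so it jams and does not spring back.
- holder: Fixed white holder 56 x 172 x 46 mm, origin under its centre, with three pockets 55 mm apart along its y (floors 8 mm above the table, 27 x 18 mm, x by y). The wedge, a straight bar and a round rod stand in them, in any order, 42 to 52 mm showing. The wedge's axes start as the holder's.
- slot (a point): Middle of the slot's mouth, 60 mm above the bed and 120 above the table; x along the slot, y from block to cheek, z up. Block face at y = -7.4 mm (within 1.1); opposite it the fixed cheek, 60 mm high, slopes as the wedge does: slot 13 to 17 mm wide at the mouth, 4 to 9 at the floor, 30 mm long between the cheek's lips. The wedge enters with its axes as these, wedge_mid at y = 4 to 5 mm.
- slot_floor (a point): Foot of the slot, 60 mm below its mouth; same axes. The slot's width differs unseen by some 3 mm, so the loose wedge rests with its thin end 8 to 40 mm above this floor and locks 3 to 22 mm deeper: only force tells. The push rises some 3 to 6 N per mm once it bites; after a press of 18 to 22 N it is locked; a press over 28 N may over-drive it.
- tube_block: Aluminium block with twelve tube holes, 90 x 70 x 55 mm (x, y, z), about 0.7 kg, loose in the bed; origin under its centre; its y points to the slot, where its top edge is bevelled 5 mm. On its -y side, with 0.1 to 2.2 mm of play, is a rubber buffer (40 N per mm) that yields as the wedge tightens.
- shaker: The white bench shaker, fixed: housing 240 x 250 x 60 mm, origin at the centre of its underside; blue control strip on its -x side; block and slot on top.
- key_bar: Bystander: straight grey bar 24 x 12 x 80 mm standing in another pocket of the holder (the pockets are 55 mm apart); origin under its centre.
- rod: Bystander: round grey rod, 14 mm across, 90 mm long, standing in the remaining pocket; origin under its centre.
- jar: Bystander: jar with a blue lid, 56 mm across, 70 mm high, on the bench; origin under its centre.
- reagent: Bystander: reagent bottle, 60 mm across, 130 mm high, on the bench; origin under its centre.

How it is judged:
By the outcome, as a careful person would: the job done as asked, in the order asked, and still so for the second after the job is handed in, with the robot touching nothing.
It also fails if it takes over 58 s, if anything falls off the work surface, if the arm or the gripper's body presses on something with over 40 N, if the wrist force passes 120 N, or if a joint passes its speed limit or range.

## Working session

There is one attempt and no reset: what is moved stays moved. The work goes in short steps, Python scripts to look and compute and a tool call to move; the robot and the scene stay as the last step left them, time stands still between calls to the robot, and variables do not carry over. Pictures are saved under pics/ and viewed, about 8 in all and at most 12, crops included, and the job is handed in when it is done.

Besides the shell and the picture viewer there is one more tool, called after "Call:" by a JSON object that holds its "name" and its "arguments", one argument or row to a line. play_rows: Moves the arm, as the interface text tells. Its arguments: {"type":"object","properties":{"deltas":{"type":"array"},"squeeze":{"type":"number"}},"required":["deltas"]}

```bash
mkdir -p pics
cat > h.py <<'E'
import numpy as np, cv2
from bench import r
from scipy.spatial.transform import Rotation as R
def tool():
    o=r.get_obs(); T=np.eye(4); T[:3,:3]=R.from_rotvec(o["orientation"]).as_matrix(); T[:3,3]=o["tcp_pos"]; return T
def grab(n):
    T=tool(); p,d=r.grab_frame(n); m=r.camera_model(n)
    if n=="wrist": C=T@np.array(m["T_tool_cam"])
    else:
        W=np.eye(4); W[:3,:3]=cv2.Rodrigues(np.array(m["rvec"],float))[0]; W[:3,3]=np.ravel(m["tvec"]); C=np.linalg.inv(W)
    K=np.array(m["mtx"]); v,u=np.mgrid[:384,:512]
    X=np.stack([(u-K[0,2])/K[0,0]*d,(v-K[1,2])/K[1,1]*d,d],-1)@C[:3,:3].T+C[:3,3]
    X[d==0]=np.nan
    return p,d,X,C,K
def save(f,p): cv2.imwrite("pics/"+f,cv2.cvtColor(p,cv2.COLOR_RGB2BGR))
def rel(pos,yaw=None):
    "shift in tool mm to world tcp pos; info"
    T=tool(); return np.round(T[:3,:3].T@(np.array(pos)-T[:3,3])*1000,1)
E
python3 - <<'E'
from h import *
o=r.get_obs(); print({k:np.round(v,3) for k,v in o.items()}); print(r.grip_point_offset); print(tool().round(3))
ims=[]
for n in("top","side"):
    p,d,X,C,K=grab(n); np.savez(n,p=p,d=d,X=X,C=C,K=K); print(n,C.round(3).tolist(),K.round(1).tolist())
    save(n+"1.png",cv2.resize(p,(768,576)))
print(r.camera_model("wrist"))
E
```

```text
{'clock': np.float64(0.0), 'joints': array([-1.307,  0.478,  0.022,  1.556, -0.012,  1.109, -0.083]), 'qvel': array([ 0.001, -0.002,  0.001,  0.001,  0.001, -0.   , -0.   ]), 'tau': array([-1.0000e-03, -5.9645e+01,  1.6080e+00, -2.8120e+01,  1.3000e-02,
        9.0000e-03,  0.0000e+00]), 'tcp_pos': array([0.245, 0.628, 0.23 ]), 'orientation': array([-5.810e-01, -3.087e+00,  3.000e-03]), 'contact_force': array([-0.358, -0.449,  0.022]), 'moment': array([ 0.049, -0.011, -0.089]), 'grip_width': np.float64(0.086)}
0.0187
[[-0.932  0.363 -0.001  0.245]
 [ 0.363  0.932 -0.002  0.628]
 [-0.    -0.002 -1.     0.23 ]
 [ 0.     0.     0.     1.   ]]
top [[0.002, -0.998, 0.069, 0.602], [-1.0, -0.001, 0.014, 0.061], [-0.014, -0.069, -0.998, 0.829], [0.0, 0.0, 0.0, 1.0]] [[402.1, 0.0, 254.6], [0.0, 402.1, 192.6], [0.0, 0.0, 1.0]]
side [[-0.77, -0.414, 0.486, 0.282], [-0.638, 0.489, -0.595, 0.542], [0.009, -0.768, -0.64, 0.626], [0.0, 0.0, 0.0, 1.0]] [[417.5, 0.0, 255.6], [0.0, 417.5, 194.1], [0.0, 0.0, 1.0]]
{'mtx': array([[303.17433278,   0.        , 251.68685531],
       [  0.        , 303.17433278, 186.42489515],
       [  0.        ,   0.        ,   1.        ]]), 'T_tool_cam': array([[ 4.38275020e-04, -9.46201616e-01, -3.23577363e-01,
         8.37255566e-02],
       [ 9.99998628e-01,  9.31578230e-04, -1.36964590e-03,
         6.42480081e-04],
       [ 1.59739879e-03, -3.23576319e-01,  9.46200726e-01,
        -1.42480381e-01],
       [ 0.00000000e+00,  0.00000000e+00,  0.00000000e+00,
         1.00000000e+00]])}
```

View pics/top1.png

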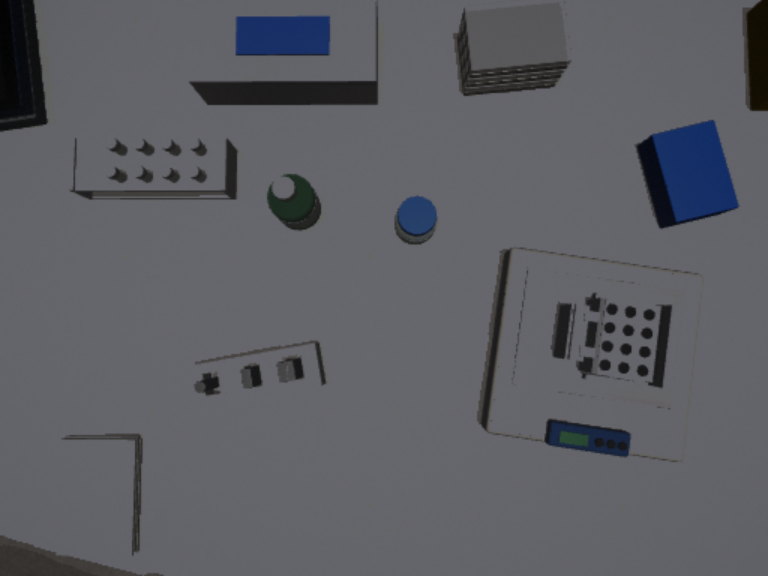

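View pics/side1.png

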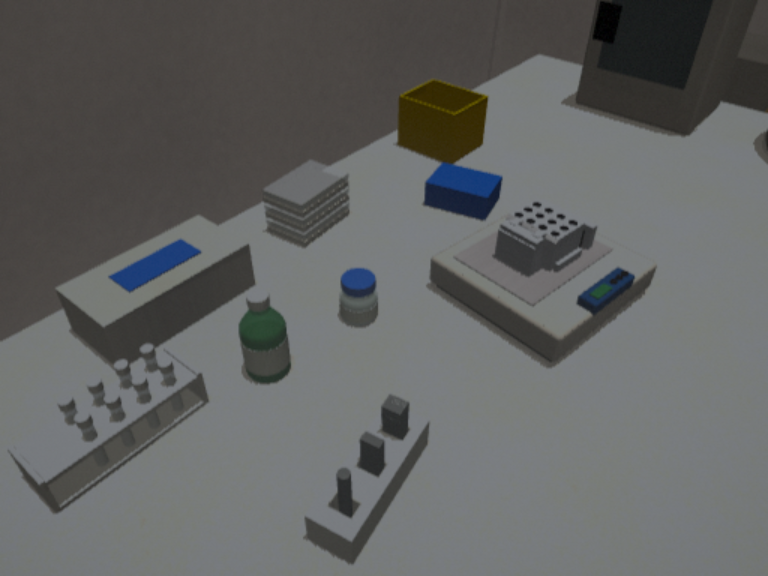

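Run:
```python
from h import *
z=np.load("top.npz"); X=z["X"]
def m(u0,v0,u1,v1,zl,zh,name):
    P=X[int(v0/1.5):int(v1/1.5),int(u0/1.5):int(u1/1.5)].reshape(-1,3); P=P[(P[:,2]>zl)&(P[:,2]<zh)]
    if len(P)<5: print(name,len(P));return
    q=(P[:,:2]*1000).astype(np.float32); b=cv2.minAreaRect(q); print(name,len(P),np.median(P[:,2]).round(4),np.round(b[0],1),np.round(b[1],1),round(b[2],1),"mean",q.mean(0).round(1))
m(185,330,335,410,.038,.052,"holder top")
for n,u in(("left",190),("mid",232),("right",272)): m(u,350,u+40,400,.075,.12,n)
m(480,240,710,470,.052,.066,"housing")
m(570,280,690,400,.110,.117,"block")
m(570,280,640,400,.117,.135,"cheek")
m(540,290,580,370,.062,.16,"leftpart")
p=z["p"]
a=cv2.resize(p[180:290,310:480],None,fx=4.5,fy=4.5,interpolation=cv2.INTER_CUBIC)
save("crop1.png",np.clip(a*1.6,0,255).astype(np.uint8))
```

```text
holder top 2042 0.0456 [543.6 238.7] [ 56.1 172.6] 10.2 mean [543.8 238.2]
left 74 0.0957 [534.5 289.9] [12.7 12.9] 82.2 mean [534.8 288.8]
mid 105 0.0873 [544.2 236.1] [23.8 11.7] 7.7 mean [544.2 235.4]
right 169 0.0923 [553.  187.6] [23.9 20.8] 9.9 mean [553.2 186.4]
housing 11598 0.0589 [ 574.8 -198.8] [249.8 239.9] 81.6 mean [ 574.5 -187.1]
block 1968 0.1151 [ 594.9 -200. ] [104.2  90. ] 81.7 mean [ 592.8 -213.9]
cheek 551 0.1189 [ 593.1 -189.7] [79.  88.9] 87.3 mean [ 598.6 -173. ]
leftpart 607 0.1047 [ 604.1 -147.9] [43.5 99. ] 84.8 mean [ 601.3 -150.6]
```

View pics/crop1.png

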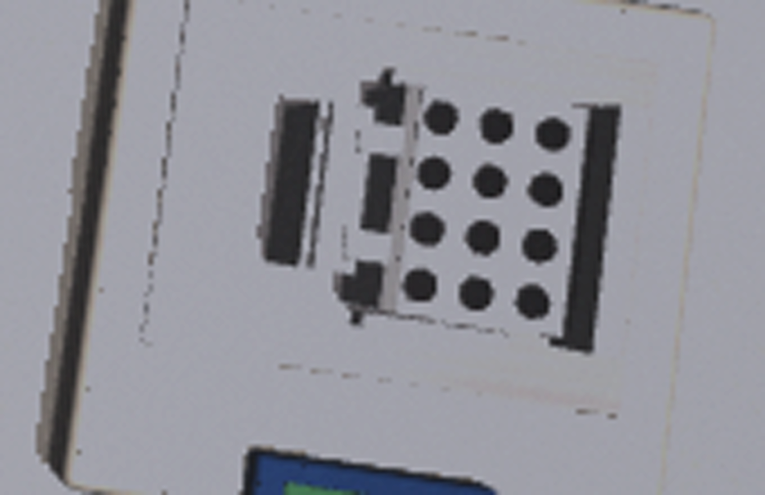

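Call:
{"name": "play_rows", "arguments": {
  "deltas": [
    [85,[-56,-37,4],[0,0,0.13]],
    [85,[-112,-75,8],[0,0,0.26]],
    [85,[-168,-112,11],[0,0,0.38]],
    [85,[-224,-150,15],[0,0,0.51]],
    [85,[-280,-187,19],[0,0,0.64]],
    [85,[-335,-225,23],[0,0,0.77]],
    [85,[-391,-262,26],[0,0,0.9]],
    [85,[-447,-300,30],[0,0,1.02]]
  ]
}}

```text
clock: 1.1
tcp_pos: [0.5307, 0.2172, 0.203]
orientation: [2.018, 2.407, -0.002]
contact_force: [1.3, 0.7, 0.1]
grip_width: 0.0847
```

```bash
python3 -c "
from h import *
T=tool();print(T.round(4).tolist(),rel([.553,.1876,.2]),r.get_obs()['joints'].round(2))"
```

```text
[[-0.1744, 0.9847, -0.0006, 0.5307], [0.9847, 0.1744, -0.0015, 0.2172], [-0.0013, -0.0008, -1.0, 0.203], [0.0, 0.0, 0.0, 1.0]] [-33.1  16.8   3. ] [-0.8   0.35  0.38  1.85 -0.15  0.97 -0.18]
```

Call:
{"name": "play_rows", "arguments": {
  "deltas": [
    [85,[-33,17,3],[0,0,0]],
    [85,[-33,17,3],[0,0,0]]
  ]
}}

```text
clock: 1.35
tcp_pos: [0.5547, 0.1834, 0.1996]
orientation: [2.025, 2.399, -0.005]
contact_force: [0.4, 1.1, -0.2]
grip_width: 0.0846
```

Run:
```python
from h import *
p,d,X,C,K=grab("wrist"); np.savez("w1",p=p,d=d,X=X)
save("w1.png",cv2.resize(np.clip(p*1.5,0,255).astype(np.uint8),(768,576)))
print(tool().round(4).tolist())
P=X.reshape(-1,3); P=P[(P[:,2]>.085)&(P[:,2]<.1)&(abs(P[:,0]-.553)<.03)&(abs(P[:,1]-.1876)<.03)]
print(len(P),cv2.minAreaRect((P[:,:2]*1000).astype(np.float32)),np.median(P[:,2]))
# side-view slope: profile points below head in holder axes
a=np.radians(10.2); ex=np.array([np.cos(a),np.sin(a)]); ey=np.array([-np.sin(a),np.cos(a)])
for nm,XX in(("wrist",X),("side",np.load("side.npz")["X"])):
    Q=XX.reshape(-1,3); q=Q[:,:2]-[.553,.1876]; x=q@ex; y=q@ey
    for z0 in np.arange(.048,.094,.006):
        k=(abs(Q[:,2]-z0)<.003)&(abs(x)<.009)&(abs(y)<.02)
        if k.sum(): print(nm,round(z0,3),k.sum(),(np.percentile(y[k],[5,50,95])*1000).round(1))
```

```text
[[-0.1713, 0.9852, -0.0013, 0.5535], [0.9852, 0.1713, -0.0022, 0.1861], [-0.0019, -0.0016, -1.0, 0.1996], [0.0, 0.0, 0.0, 1.0]]
680 ((552.6157836914062, 188.0579071044922), (23.594711303710938, 21.197154998779297), 9.600837707519531) 0.0928817951605339
wrist 0.048 238 [ 6.4 13.5 19.7]
wrist 0.054 3 [6.8 7.3 7.3]
wrist 0.06 17 [7.5 7.7 7.9]
wrist 0.066 19 [8.9 9.  9.2]
wrist 0.072 4 [ 9.8 10.  10.1]
wrist 0.078 29 [10.1 10.4 10.7]
wrist 0.084 34 [10.4 10.6 10.9]
wrist 0.09 282 [-8.6  2.4 10.8]
side 0.048 76 [ 4.7 11.1 19.4]
side 0.054 14 [6.  6.5 8. ]
side 0.06 20 [6.7 7.5 8.4]
side 0.066 16 [7.5 8.4 9.2]
side 0.072 16 [ 8.6  9.4 10.1]
side 0.078 20 [ 9.4 10.  10.9]
side 0.084 26 [ 9.2 10.3 10.9]
side 0.09 68 [-9.   2.6 11.1]
```

View pics/w1.png

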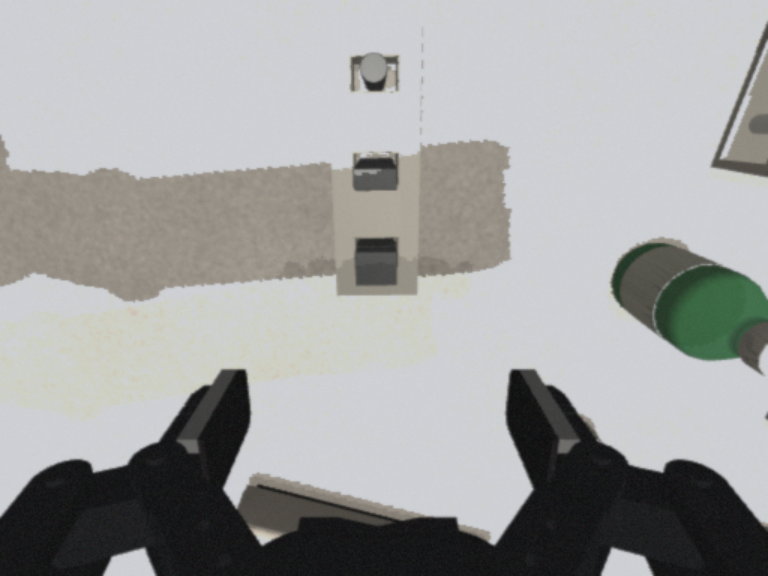

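```bash
python3 -c "
from h import *
T=tool();print(T.round(4).tolist(),rel([.5526,.188,.064]))"
```

```text
[[-0.1713, 0.9852, -0.0013, 0.5535], [0.9852, 0.1713, -0.0022, 0.1861], [-0.0019, -0.0016, -1.0, 0.1996], [0.0, 0.0, 0.0, 1.0]] [  2.3  -0.4 135.6]
```

Call:
{"name": "play_rows", "arguments": {
  "deltas": [
    [50,[2,0,40],[0,0,0]],
    [50,[2,0,80],[0,0,0]],
    [50,[2,0,115],[0,0,0]],
    [50,[2,0,130],[0,0,0]],
    [50,[2,0,135.5],[0,0,0]],
    [50,[2,0,135.5],[0,0,0]]
  ],
  "squeeze": 40
}}

```text
clock: 2.15
tcp_pos: [0.5534, 0.1883, 0.0648]
orientation: [2.021, 2.404, -0.002]
contact_force: [-0.1, -0.3, 0.6]
grip_width: 0.05
```

```bash
python3 -c "
from h import *
T=tool();print(T.round(4).tolist(),rel([.5526,.188,.064]))"
```

```text
[[-0.1718, 0.9851, -0.0004, 0.5534], [0.9851, 0.1718, -0.0016, 0.1883], [-0.0015, -0.0007, -1.0, 0.0648], [0.0, 0.0, 0.0, 1.0]] [-0.2 -0.9  0.8]
```

Well aligned; close and lift.

Call:
{"name": "play_rows", "arguments": {
  "deltas": [
    [15,[0,-0.5,1],[0,0,0]],
    [15,[0,-0.5,1],[0,0,0]],
    [15,[0,-0.5,1],[0,0,0]],
    [15,[0,-0.5,1],[0,0,0]],
    [15,[0,-0.5,-20],[0,0,0]],
    [15,[0,-0.5,-60],[0,0,0]],
    [15,[0,-0.5,-110],[0,0,0]],
    [15,[0,-0.5,-160],[0,0,0]]
  ],
  "squeeze": 60
}}

```text
clock: 3.15
tcp_pos: [0.5525, 0.1883, 0.2261]
orientation: [2.021, 2.404, -0.003]
contact_force: [0.3, -0.3, -1.8]
grip_width: 0.0234
```

Run:
```python
from h import *
o=r.get_obs(); print(tool().round(4).tolist(),o["joints"].round(2))
# slot from top depth: points in shaker frame
z=np.load("top.npz"); X=z["X"].reshape(-1,3); a=np.radians(-8.4)
ex=np.array([np.cos(a),np.sin(a)]); ey=np.array([-np.sin(a),np.cos(a)])
for zl,zh in((.113,.1165),(.118,.122)):
    k=(X[:,2]>zl)&(X[:,2]<zh)&(abs(X[:,0]-.59)<.07)&(abs(X[:,1]+.19)<.09)
    q=(X[k,:2]-[.5948,-.1988])*1000; x=q@ex;y=q@ey
    print(zl,k.sum(),"x",np.percentile(x,[1,99]).round(1)); h,e=np.histogram(y,np.arange(-70,70,2)); print([(int(b),int(c)) for b,c in zip(e,h) if c])
```

```text
[[-0.1717, 0.9852, -0.0009, 0.5525], [0.9852, 0.1717, -0.0019, 0.1883], [-0.0017, -0.0012, -1.0, 0.2261], [0.0, 0.0, 0.0, 1.0]] [-0.75  0.35  0.4   1.81 -0.16  1.02 -0.12]
0.113 1611 x [-43.9  44.4]
[(-54, 22), (-52, 44), (-50, 49), (-48, 42), (-46, 53), (-44, 38), (-42, 45), (-40, 46), (-38, 51), (-36, 46), (-34, 47), (-32, 49), (-30, 38), (-28, 52), (-26, 36), (-24, 53), (-22, 43), (-20, 47), (-18, 48), (-16, 43), (-14, 54), (-12, 48), (-10, 45), (-8, 47), (-6, 45), (-4, 45), (-2, 48), (0, 50), (2, 47), (4, 46), (6, 49), (8, 47), (10, 45), (12, 48), (14, 31), (16, 3), (24, 1), (42, 1), (44, 4), (46, 14), (50, 1)]
0.118 379 x [-31.9  32.4]
[(-48, 1), (-46, 1), (-44, 1), (-42, 2), (-40, 2), (-38, 1), (-36, 1), (-34, 1), (-26, 1), (-22, 1), (-14, 3), (-12, 1), (-2, 1), (6, 1), (8, 2), (10, 1), (12, 2), (14, 1), (18, 10), (20, 11), (22, 16), (24, 16), (26, 17), (28, 10), (30, 21), (32, 40), (34, 43), (36, 36), (38, 35), (40, 31), (42, 26), (44, 30), (46, 13)]
```

Call:
{"name": "play_rows", "arguments": {
  "deltas": [
    [15,[-52,-4,0],[0,0,0.04]],
    [15,[-104,-8,0],[0,0,0.08]],
    [15,[-156,-12,0],[0,0,0.12]],
    [15,[-208,-16,0],[0,0,0.16]],
    [15,[-260,-21,0],[0,0,0.2]],
    [15,[-312,-25,0],[0,0,0.24]],
    [15,[-364,-29,0],[0,0,0.28]],
    [15,[-413,-33,0],[0,0,0.319]]
  ]
}}

```text
clock: 4.15
tcp_pos: [0.5906, -0.226, 0.2269]
orientation: [2.379, 2.051, -0.003]
contact_force: [0.2, 0.0, -1.0]
grip_width: 0.0231
```

Call:
{"name": "play_rows", "arguments": {
  "deltas": [
    [15,[-15,0,0],[0,0,0]],
    [15,[-15,0,0],[0,0,0]]
  ]
}}

```text
clock: 4.4
tcp_pos: [0.5876, -0.2418, 0.2267]
orientation: [2.382, 2.048, -0.004]
contact_force: [-0.6, 0.5, -1.0]
grip_width: 0.0228
```

Run:
```python
from h import *
print(tool().round(4).tolist(),r.get_obs()["joints"].round(2))
p,d,X,C,K=grab("wrist"); np.savez("w2",p=p,d=d,X=X)
save("w2.png",cv2.resize(np.clip(p*1.3,0,255).astype(np.uint8),(768,576)))
```

```text
[[0.1497, 0.9887, -0.0017, 0.5876], [0.9887, -0.1497, -0.0017, -0.2418], [-0.002, -0.0015, -1.0, 0.2267], [0.0, 0.0, 0.0, 1.0]] [-0.13  0.46  0.58  1.69 -0.28  1.07  0.39]
```

View pics/w2.png

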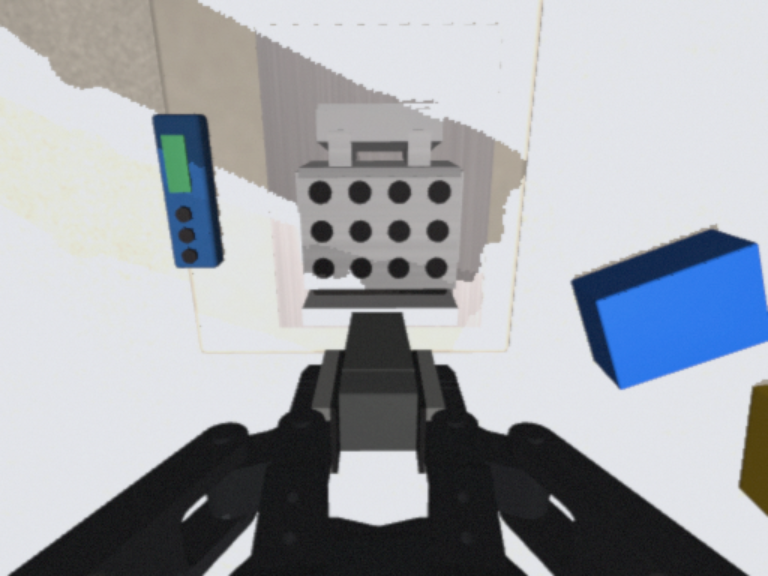

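Run:
```python
from h import *
z=np.load("w2.npz"); X=z["X"]; p=z["p"]
Q=X.reshape(-1,3)
k=(abs(Q[:,2]-.115)<.0015)&(abs(Q[:,0]-.59)<.065)&(Q[:,1]<-.175)&(Q[:,1]>-.26)
b=cv2.minAreaRect((Q[k,:2]*1000).astype(np.float32)); print("block",b,np.median(Q[k,2]))
a=np.radians(-8.5); ex=np.array([np.cos(a),np.sin(a)]); ey=np.array([-np.sin(a),np.cos(a)])
q=(Q[:,:2]-[.5985,-.1751])*1000; x=q@ex; y=q@ey; zz=Q[:,2]*1000
for x0 in(-27,-18,-9,-4,0,4,9,18,27):
    k=(abs(x-x0)<1.2)&(abs(y)<30); i=np.argsort(y[k]); print(x0,[(round(float(a),1),round(float(b))) for a,b in zip(y[k][i],zz[k][i])][::2])
k=(abs(zz-120)<2)&(abs(y-2)<3)&(abs(x)<45)
print("lips x",np.sort(x[k]).round(1).tolist())
k=(abs(zz-120)<2)&(y>-5)&(y<40)&(abs(x)<60); b=cv2.minAreaRect(np.c_[x,y][k].astype(np.float32)); print("cheek",b)
g=cv2.resize(p[85:125,190:320],None,fx=6,fy=6,interpolation=cv2.INTER_CUBIC); save("crop2.png",g)
```

```text
block ((592.4471435546875, -212.06838989257812), (78.67033386230469, 90.30946350097656), 81.57057189941406) 0.11504502058656896
-27 [(-29.7, 115), (-29.4, 117), (-28.9, 114), (-28.1, 114), (-27.9, 115), (-27.3, 114), (-26.4, 114), (-26.0, 117), (-25.5, 115), (-24.8, 114), (-24.4, 116), (-23.8, 115), (-22.9, 115), (-22.9, 116), (-22.1, 115), (-21.3, 115), (-21.2, 116), (-20.5, 114), (-19.7, 115), (-18.9, 114), (-17.9, 116), (-17.3, 114), (-17.0, 116), (-16.2, 116), (-15.4, 116), (-14.6, 116), (-13.8, 116), (-13.2, 114), (-13.0, 116), (-12.2, 116), (-11.6, 114), (-11.4, 116), (-10.8, 114), (-10.0, 113), (-10.0, 114), (-9.4, 111), (-8.6, 112), (-7.9, 111), (-7.8, 112), (-7.1, 110), (-6.6, 107), (-6.6, 107), (-4.7, 119), (-3.9, 119), (-3.1, 120), (-2.3, 120), (-1.7, 118), (-1.6, 120), (-0.7, 121), (0.0, 120), (0.8, 120), (1.6, 120), (2.3, 121), (3.1, 120), (3.8, 120), (4.7, 122), (5.4, 120), (6.1, 121), (6.8, 120), (7.6, 121), (8.3, 119), (8.4, 121), (9.1, 119), (9.8, 119), (9.9, 120), (10.6, 121), (11.3, 119), (11.3, 120), (12.1, 120), (12.8, 119), (12.9, 122), (13.6, 119), (14.3, 119),
[... 12534 characters left out ...]
.5, 16.5, 16.5, 16.6, 17.2, 17.2, 17.2, 17.2, 17.3, 17.3, 17.3, 17.9, 18.0, 18.0, 18.0, 18.1, 18.1, 18.1, 18.1, 18.7, 18.8, 18.8, 18.9, 18.9, 18.9, 18.9, 19.0, 19.6, 19.6, 19.6, 19.6, 19.7, 19.7, 19.7, 19.7, 20.4, 20.4, 20.4, 20.5, 20.5, 20.5, 20.5, 20.5, 21.2, 21.2, 21.2, 21.2, 21.3, 21.3, 21.3, 21.3, 21.9, 22.0, 22.0, 22.0, 22.1, 22.1, 22.1, 22.2, 22.7, 22.7, 22.8, 22.8, 22.8, 22.9, 22.9, 22.9, 23.5, 23.5, 23.6, 23.7, 23.7, 23.7, 23.7, 23.8, 24.3, 24.3, 24.3, 24.4, 24.4, 24.5, 24.5, 24.5, 25.0, 25.1, 25.2, 25.2, 25.2, 25.3, 25.3, 25.3, 25.8, 25.9, 25.9, 25.9, 26.0, 26.0, 26.1, 26.1]
cheek ((-0.7454986572265625, 9.134269714355469), (27.899526596069336, 65.63795471191406), 89.92012023925781)
```

View pics/crop2.png

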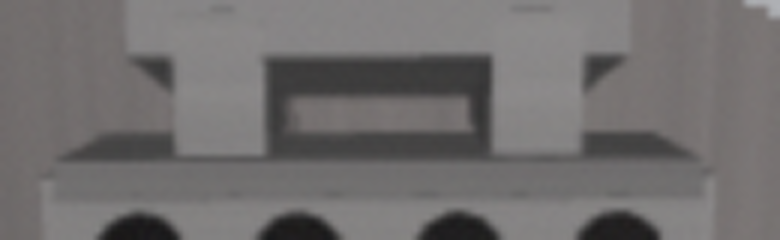

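Run:
```python
from h import *
z=np.load("w2.npz"); X=z["X"].reshape(-1,3); T=tool()
t=(X-T[:3,3])@T[:3,:3]*1000
for z0 in range(-36,64,8):
    k=(abs(t[:,2]-z0)<2)&(abs(t[:,1])<14)&(abs(t[:,0])<20)
    if k.sum()>3: print(z0,k.sum(),"x",np.percentile(t[k,0],[5,50,95]).round(1),"y",np.percentile(t[k,1],[2,98]).round(1))
a=np.radians(-8.5); ex=np.array([np.cos(a),np.sin(a)]); ey=np.array([-np.sin(a),np.cos(a)])
tgt=np.array([.5985,-.1751])+(-.5e-3)*ex+4.2e-3*ey
print(tgt,np.degrees(np.arctan2(T[1,1],T[0,1])), rel([*tgt,.2267]))
```

```text
-36 450 x [-11.5   0.8   9.7] y [-13.7  13.6]
-28 2202 x [-11.3  -0.9   8.1] y [-12.1  11. ]
-20 267 x [7.3 7.9 9.6] y [-13.3  13.3]
-12 208 x [7.1 7.6 9.8] y [-13.7  13.3]
-4 153 x [6.  6.4 9.5] y [-13.1  12.9]
4 110 x [4.8 5.2 5.6] y [-12.   10.9]
12 99 x [3.5 4.  4.4] y [-12.3  10.5]
20 85 x [2.5 2.8 3.2] y [-12.4  10.6]
28 79 x [1.3 1.7 2.2] y [-12.1  10.7]
36 62 x [0.2 0.5 0.9] y [-12.3  10.5]
44 60 x [-1.  -0.6 -0.2] y [-12.3  10.2]
52 59 x [-2.2 -1.8 -1.4] y [-12.2  10.2]
[ 0.59862629 -0.17087223] -8.462810023363593 [69.8  0.1 -0.2]
```

Call:
{"name": "play_rows", "arguments": {
  "deltas": [
    [15,[25,0,0],[0,0,0]],
    [15,[50,0,0],[0,0,0]],
    [15,[72,0.5,0],[0,0,0]],
    [15,[72,0.5,0],[0,0,0]],
    [15,[72,0.5,25],[0,0,0]],
    [15,[72,0.5,45],[0,0,0]],
    [15,[72,0.5,45],[0,0,0]]
  ]
}}

```text
clock: 5.32
tcp_pos: [0.5979, -0.1685, 0.1797]
orientation: [-2.377, -2.049, 0.006]
contact_force: [-0.1, 0.2, -0.6]
grip_width: 0.0231
```

Run:
```python
from h import *
T=tool(); o=r.get_obs(); print(T.round(4).tolist(),o["contact_force"].round(2),o["moment"].round(2))
a=np.radians(-8.5); ex=np.array([np.cos(a),np.sin(a)]); ey=np.array([-np.sin(a),np.cos(a)])
p,d,X,C,K=grab("wrist"); np.savez("w3",p=p,d=d,X=X)
save("w3.png",cv2.resize(p[90:260,150:350],(800,680))[:600])
Q=X.reshape(-1,3); t=(Q-T[:3,3])@T[:3,:3]*1000; zz=Q[:,2]*1000
for z0 in range(130,176,6):
    k=(abs(zz-z0)<2)&(abs(t[:,1])<9)&(abs(t[:,0])<12)
    if k.sum(): print("wedge",z0,np.median(t[k,0]).round(1),np.percentile(t[k,1],[2,98]).round(1))
k=(abs(zz-119.5)<2)&(abs(t[:,1])<9)&(t[:,0]<30); print("cheek edge x",np.percentile(t[k,0],[0,3,10]).round(1))
k=(abs(zz-120)<2)&(abs(t[:,0])<4); y=np.sort(t[k,1]); print("lips", y[y<0].max() if (y<0).any() else 0, y[y>0].min() if (y>0).any() else 0)
```

```text
[[0.1472, 0.9891, -0.0053, 0.5979], [0.9891, -0.1472, -0.0001, -0.1685], [-0.0009, -0.0052, -1.0, 0.1797], [0.0, 0.0, 0.0, 1.0]] [-0.08  0.22 -0.64] [-0.02 -0.04  0.04]
wedge 130 0.7 [-8.9  8.4]
wedge 136 1.6 [-8.6  8.7]
wedge 142 2.4 [-8.3  8.5]
wedge 148 3.2 [-8.7  8.2]
wedge 154 4.0 [-8.5  8.6]
wedge 160 5.0 [-8.8  8.1]
wedge 166 5.8 [-8.3  8.4]
wedge 172 6.7 [-8.8  8.6]
cheek edge x [1.6 2.  3.2]
lips -0.6657658080264273 0.051354607631384976
```

View pics/w3.png

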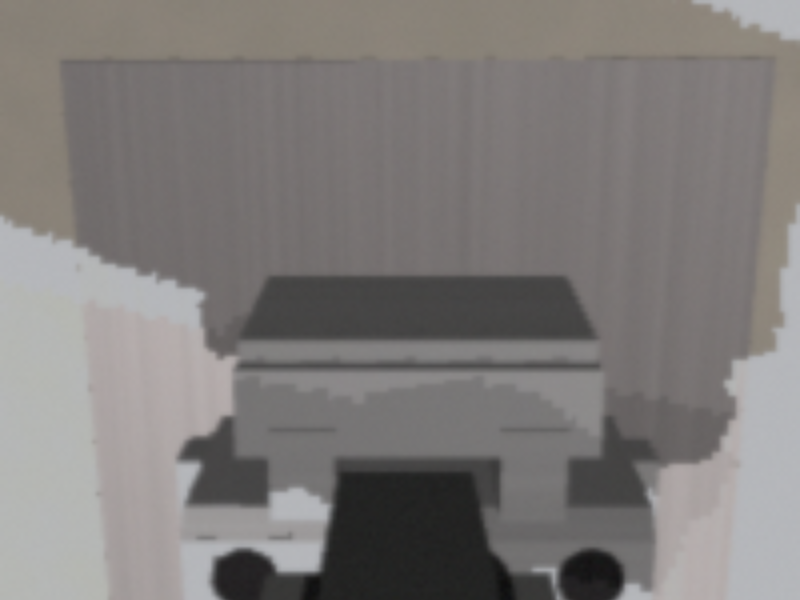

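Call:
{"name": "play_rows", "arguments": {
  "deltas": [
    [15,[0,1.8,0],[-0.005,0,0]],
    [15,[0,1.8,0],[-0.005,0,0]],
    [15,[0,1.8,6],[-0.005,0,0]],
    [15,[0,1.8,12],[-0.005,0,0]],
    [15,[0,1.8,15],[-0.005,0,0]]
  ]
}}

```text
clock: 6.0
tcp_pos: [0.6001, -0.169, 0.1652]
orientation: [2.378, 2.05, -0.0]
contact_force: [0.2, 0.2, -0.6]
grip_width: 0.0231
```

Call:
{"name": "play_rows", "arguments": {
  "deltas": [
    [15,[0,0,2],[0,0,0]],
    [15,[0,0,4],[0,0,0]],
    [15,[0,0,4],[0,0,0]]
  ]
}}

```text
clock: 6.38
tcp_pos: [0.6, -0.1693, 0.1611]
orientation: [2.379, 2.05, -0.001]
contact_force: [-0.0, -1.1, -1.4]
grip_width: 0.023
```

Call:
{"name": "play_rows", "arguments": {
  "deltas": [
    [15,[-0.8,0,2],[0,0,0]],
    [15,[-0.8,0,4],[0,0,0]],
    [15,[-0.8,0,4],[0,0,0]]
  ]
}}

```text
clock: 6.75
tcp_pos: [0.5998, -0.17, 0.1569]
orientation: [2.379, 2.05, -0.001]
contact_force: [1.2, 0.0, -0.8]
grip_width: 0.023
```

Call:
{"name": "play_rows", "arguments": {
  "deltas": [
    [15,[-0.5,0,2],[0,0,0]],
    [15,[-0.5,0,3],[0,0,0]],
    [15,[-0.5,0,3],[0,0,0]]
  ]
}}

```text
clock: 7.12
tcp_pos: [0.5997, -0.1704, 0.1538]
orientation: [2.379, 2.05, -0.001]
contact_force: [0.1, -0.2, -1.4]
grip_width: 0.023
```

Call:
{"name": "play_rows", "arguments": {
  "deltas": [
    [15,[-0.3,0,1.5],[0,0,0]],
    [15,[-0.4,0,2.5],[0,0,0]],
    [15,[-0.4,0,2.5],[0,0,0]]
  ]
}}

```text
clock: 7.5
tcp_pos: [0.5995, -0.1708, 0.1512]
orientation: [2.379, 2.05, -0.001]
contact_force: [-0.0, 0.0, -1.1]
grip_width: 0.0229
```

Call:
{"name": "play_rows", "arguments": {
  "deltas": [
    [15,[-0.2,0,1],[0,0,0]],
    [15,[-0.2,0,2],[0,0,0]],
    [15,[-0.2,0,2],[0,0,0]]
  ]
}}

```text
clock: 7.88
tcp_pos: [0.5995, -0.171, 0.1491]
orientation: [2.379, 2.05, -0.002]
contact_force: [-0.5, -0.4, -1.0]
grip_width: 0.0231
```

Call:
{"name": "play_rows", "arguments": {
  "deltas": [
    [15,[-0.2,0,1],[0,0,0]],
    [15,[-0.2,0,2],[0,0,0]],
    [15,[-0.2,0,2],[0,0,0]]
  ]
}}

```text
clock: 8.25
tcp_pos: [0.5997, -0.1713, 0.1473]
orientation: [2.379, 2.05, -0.001]
contact_force: [-0.3, -0.6, 2.4]
grip_width: 0.0234
```

Call:
{"name": "play_rows", "arguments": {
  "deltas": [
    [15,[-0.2,0,1],[0,0,0]],
    [15,[-0.2,0,2],[0,0,0]],
    [15,[-0.2,0,2],[0,0,0]]
  ]
}}

```text
clock: 8.62
tcp_pos: [0.6, -0.1716, 0.1455]
orientation: [2.378, 2.05, -0.0]
contact_force: [0.8, -0.2, 2.6]
grip_width: 0.0234
```

Call:
{"name": "play_rows", "arguments": {
  "deltas": [
    [45,[0,0,0],[0,0,0]],
    [45,[0,0,0],[0,0,0]],
    [45,[0,0,0],[0,0,0]],
    [45,[0,0,0],[0,0,0]],
    [45,[0,0,-15],[0,0,0]],
    [45,[0,0,-40],[0,0,0]],
    [45,[0,0,-70],[0,0,0]],
    [45,[0,0,-100],[0,0,0]]
  ]
}}

```text
clock: 9.62
tcp_pos: [0.5999, -0.1717, 0.2476]
orientation: [2.378, 2.049, 0.001]
contact_force: [0.1, 0.0, 0.3]
grip_width: 0.0452
```

Call:
{"name": "play_rows", "arguments": {
  "deltas": [
    [0,[-35,0,0],[0,0,0]],
    [0,[-35,0,0],[0,0,0]],
    [0,[-35,0,0],[0,0,0]]
  ]
}}

```text
clock: 10.0
tcp_pos: [0.5948, -0.206, 0.2481]
orientation: [2.378, 2.049, 0.002]
contact_force: [0.8, 0.6, -0.2]
grip_width: -0.0001
```

```bash
cat > look.py <<'E'
from h import *
import sys
T=tool(); o=r.get_obs(); print(T.round(4).tolist(),o["contact_force"].round(2),o["grip_width"])
p,d,X,C,K=grab("wrist"); save(sys.argv[1],cv2.resize(np.clip(p*1.3,0,255).astype(np.uint8),(768,576)))
Q=X.reshape(-1,3); a=np.radians(-8.5); ex=np.array([np.cos(a),np.sin(a)]); ey=np.array([-np.sin(a),np.cos(a)])
q=(Q[:,:2]-[.5985,-.1751])*1000; x=q@ex; y=q@ey; zz=Q[:,2]*1000
k=(zz>145)&(zz<185)&(abs(x)<20)&(abs(y-4)<18)
ztop=np.percentile(zz[k],80); h=k&(abs(zz-ztop)<2.5)
print("head z",np.median(zz[h]).round(2),cv2.minAreaRect(np.c_[x,y][h].astype(np.float32)),"world",np.median(Q[h,:2],0).round(4))
s=k&(zz<ztop-4); A=np.c_[y[s],x[s],np.ones(s.sum())]
for z0 in range(128,176,6):
    m=(abs(zz-z0)<2)&(abs(x)<9)&(abs(y-4)<15)
    if m.sum(): print(z0,m.sum(),np.median(y[m]).round(1))
b=(abs(zz-115)<2)&(abs(x)<44)&(y<-8)&(y>-85); print("block front",np.percentile(y[b],99).round(2), "x",np.percentile(x[b],[1,99]).round(1))
e=(zz<107)&(zz>75)&(abs(x)>16)&(abs(x)<40)&(abs(y+6)<5); print("face y",np.median(y[e]).round(2),e.sum())
E
python3 look.py w4.png
```

```text
[[0.148, 0.989, 0.0025, 0.5948], [0.989, -0.148, -0.0013, -0.206], [-0.001, 0.0027, -1.0, 0.2481], [0.0, 0.0, 0.0, 1.0]] [ 0.77  0.55 -0.24] -0.00014693655036494173
head z 173.53 ((0.8705673217773438, 3.5045900344848633), (23.999916076660156, 20.329465866088867), 0.702430248260498) world [ 0.5997 -0.1715]
152 1 12.4
158 1 12.9
164 24 13.3
170 30 13.3
block front -10.41 x [-43.1  43.2]
face y -6.95 129
```

View pics/w4.png

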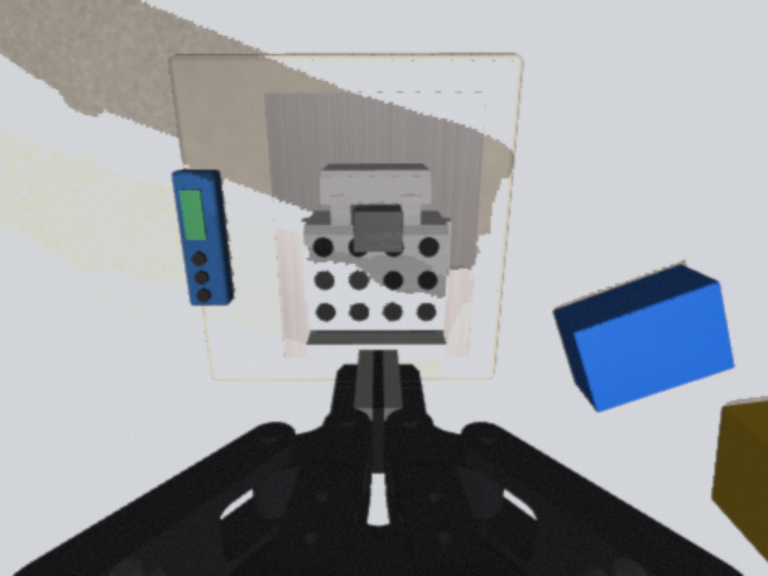

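Call:
{"name": "play_rows", "arguments": {
  "deltas": [
    [0,[35,0,0],[0,0,0]],
    [0,[35,0,0],[0,0,0]],
    [0,[35,0,30],[0,0,0]],
    [0,[35,0,55],[0,0,0]],
    [0,[35,0,68],[0,0,0]],
    [0,[35,0,68],[0,0,0]]
  ]
}}

```text
clock: 10.8
tcp_pos: [0.5998, -0.1707, 0.1791]
orientation: [2.378, 2.051, -0.001]
contact_force: [0.0, 0.9, -0.4]
grip_width: 0.0
```

Call:
{"name": "play_rows", "arguments": {
  "deltas": [
    [0,[0,0,2],[0,0,0]],
    [0,[0,0,4],[0,0,0]],
    [0,[0,0,4],[0,0,0]]
  ]
}}

```text
clock: 11.18
tcp_pos: [0.6, -0.1707, 0.1754]
orientation: [2.378, 2.051, 0.0]
contact_force: [0.3, -0.0, 0.1]
grip_width: -0.0005
```

Call:
{"name": "play_rows", "arguments": {
  "deltas": [
    [0,[0,0,1],[0,0,0]],
    [0,[0,0,2],[0,0,0]],
    [0,[0,0,2],[0,0,0]]
  ]
}}

```text
clock: 11.55
tcp_pos: [0.6001, -0.1708, 0.1736]
orientation: [2.378, 2.051, 0.0]
contact_force: [0.3, -0.6, 1.8]
grip_width: 0.0001
```

Call:
{"name": "play_rows", "arguments": {
  "deltas": [
    [0,[0,0,1],[0,0,0]],
    [0,[0,0,2],[0,0,0]],
    [0,[0,0,2],[0,0,0]]
  ]
}}

```text
clock: 11.92
tcp_pos: [0.6004, -0.171, 0.1718]
orientation: [2.377, 2.05, 0.001]
contact_force: [-0.2, -0.8, 3.9]
grip_width: 0.0002
```

Call:
{"name": "play_rows", "arguments": {
  "deltas": [
    [0,[0,0,1],[0,0,0]],
    [0,[0,0,2],[0,0,0]],
    [0,[0,0,2],[0,0,0]]
  ]
}}

```text
clock: 12.3
tcp_pos: [0.6003, -0.1713, 0.1697]
orientation: [2.377, 2.05, 0.0]
contact_force: [-0.0, -1.7, 4.2]
grip_width: 0.0003
```

Call:
{"name": "play_rows", "arguments": {
  "deltas": [
    [0,[0,0,1],[0,0,0]],
    [0,[0,0,2],[0,0,0]],
    [0,[0,0,2],[0,0,0]]
  ]
}}

```text
clock: 12.68
tcp_pos: [0.6003, -0.1715, 0.1676]
orientation: [2.377, 2.049, 0.0]
contact_force: [0.0, -2.2, 3.0]
grip_width: -0.0002
```

Call:
{"name": "play_rows", "arguments": {
  "deltas": [
    [0,[0,0,1],[0,0,0]],
    [0,[0,0,1.5],[0,0,0]],
    [0,[0,0,1.5],[0,0,0]]
  ]
}}

```text
clock: 13.05
tcp_pos: [0.6003, -0.1717, 0.1661]
orientation: [2.377, 2.049, -0.0]
contact_force: [-1.1, -2.0, 4.7]
grip_width: 0.0
```

Call:
{"name": "play_rows", "arguments": {
  "deltas": [
    [0,[0,0,1],[0,0,0]],
    [0,[0,0,1.5],[0,0,0]],
    [0,[0,0,1.5],[0,0,0]]
  ]
}}

```text
clock: 13.42
tcp_pos: [0.6003, -0.1719, 0.1646]
orientation: [2.377, 2.049, -0.0]
contact_force: [-0.5, -2.3, 4.3]
grip_width: -0.0002
```

Call:
{"name": "play_rows", "arguments": {
  "deltas": [
    [0,[0,0,1],[0,0,0]],
    [0,[0,0,1.5],[0,0,0]],
    [0,[0,0,1.5],[0,0,0]]
  ]
}}

```text
clock: 13.8
tcp_pos: [0.6006, -0.1722, 0.1637]
orientation: [2.377, 2.048, 0.001]
contact_force: [-1.2, -1.6, 7.7]
grip_width: 0.0005
```

Call:
{"name": "play_rows", "arguments": {
  "deltas": [
    [0,[0,0,1],[0,0,0]],
    [0,[0,0,1.5],[0,0,0]],
    [0,[0,0,1.5],[0,0,0]]
  ]
}}

```text
clock: 14.18
tcp_pos: [0.6012, -0.1724, 0.1631]
orientation: [2.376, 2.048, 0.002]
contact_force: [-1.0, -1.7, 10.5]
grip_width: -0.0002
```

Call:
{"name": "play_rows", "arguments": {
  "deltas": [
    [0,[0,0,1],[0,0,0]],
    [0,[0,0,1.5],[0,0,0]],
    [0,[0,0,1.5],[0,0,0]]
  ]
}}

```text
clock: 14.55
tcp_pos: [0.6017, -0.1725, 0.1628]
orientation: [2.376, 2.047, 0.004]
contact_force: [-2.1, -1.4, 11.1]
grip_width: -0.0002
```

Call:
{"name": "play_rows", "arguments": {
  "deltas": [
    [0,[0,-0.8,1],[0.003,0,0]],
    [0,[0,-0.8,1.7],[0.003,0,0]],
    [0,[0,-0.8,2],[0.003,0,0]],
    [0,[0,-0.8,2],[0.003,0,0]]
  ]
}}

```text
clock: 15.05
tcp_pos: [0.6019, -0.1726, 0.1625]
orientation: [2.376, 2.047, 0.004]
contact_force: [-2.6, -0.4, 16.3]
grip_width: -0.0001
```

```bash
python3 -c "
from h import *
print(tool().round(4).tolist(),r.get_obs()['contact_force'])"
```

```text
[[0.1479, 0.989, 0.0053, 0.6019], [0.989, -0.1479, -0.0019, -0.1726], [-0.0011, 0.0055, -1.0, 0.1625], [0.0, 0.0, 0.0, 1.0]] [-2.59205212 -0.37371269 16.27130969]
```

Call:
{"name": "play_rows", "arguments": {
  "deltas": [
    [0,[0,-0.8,1.5],[0.004,0,0]],
    [0,[0,-0.8,2],[0.004,0,0]],
    [0,[0,-0.8,2.3],[0.004,0,0]],
    [0,[0,-0.8,2.3],[0.004,0,0]]
  ]
}}

```text
clock: 15.55
tcp_pos: [0.6023, -0.1726, 0.1622]
orientation: [2.377, 2.048, 0.004]
contact_force: [-1.8, -1.6, 15.3]
grip_width: 0.0
```

Call:
{"name": "play_rows", "arguments": {
  "deltas": [
    [0,[0,-1,1.5],[0.004,0,0]],
    [0,[0,-1,2.3],[0.004,0,0]],
    [0,[0,-1,2.8],[0.004,0,0]],
    [0,[0,-1,2.8],[0.004,0,0]]
  ]
}}

```text
clock: 16.05
tcp_pos: [0.6027, -0.1728, 0.1618]
orientation: [2.378, 2.049, 0.004]
contact_force: [-2.7, 0.0, 18.5]
grip_width: 0.0
```

Call:
{"name": "play_rows", "arguments": {
  "deltas": [
    [0,[0,-1,1.5],[0.004,0,0]],
    [0,[0,-1,2.5],[0.004,0,0]],
    [0,[0,-1,3],[0.004,0,0]],
    [0,[0,-1,3],[0.004,0,0]],
    [0,[0,-1,3],[0.004,0,0]]
  ]
}}

```text
clock: 16.68
tcp_pos: [0.6033, -0.1729, 0.1614]
orientation: [2.379, 2.049, 0.005]
contact_force: [-3.2, 0.4, 19.8]
grip_width: 0.0002
```

Call:
{"name": "play_rows", "arguments": {
  "deltas": [
    [0,[0,0,-5],[0,0,0]],
    [0,[0,0,-30],[0,0,0]],
    [0,[0,0,-70],[0,0,0]],
    [0,[-20,-3,-86],[0,0,0]],
    [0,[-35,-3,-86],[0,0,0]],
    [0,[-35,-3,-86],[0,0,0]]
  ]
}}

```text
clock: 17.42
tcp_pos: [0.5931, -0.2091, 0.2459]
orientation: [2.384, 2.046, 0.002]
contact_force: [-0.5, -0.6, 0.3]
grip_width: 0.0002
```

```bash
python3 look.py w5.png
```

```text
[[0.1515, 0.9885, 0.001, 0.5931], [0.9885, -0.1515, 0.0005, -0.2091], [0.0006, 0.001, -1.0, 0.2459], [0.0, 0.0, 0.0, 1.0]] [-0.51 -0.58  0.29] 0.00023498298987656197
head z 161.16 ((4.275628089904785, 1.4664545059204102), (20.380849838256836, 23.89421272277832), 89.1653823852539) world [ 0.6026 -0.1739]
134 4 9.7
140 6 10.4
146 1 11.3
152 22 11.6
158 32 11.6
164 97 1.9
block front -12.24 x [-43.2  43.1]
face y -8.7 158
```

View pics/w5.png

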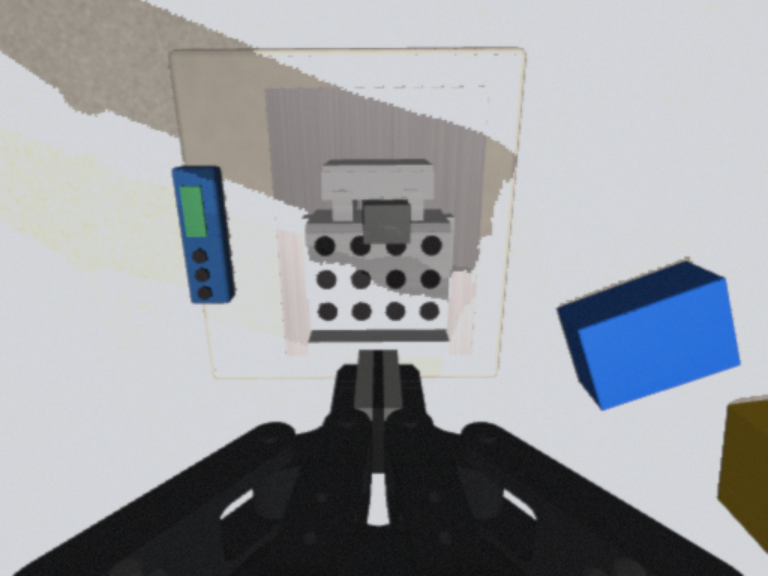

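Run:
```python
from h import *
p,d,X,C,K=grab("wrist")
Q=X.reshape(-1,3); a=np.radians(-8.5); ex=np.array([np.cos(a),np.sin(a)]); ey=np.array([-np.sin(a),np.cos(a)])
q=(Q[:,:2]-[.5985,-.1751])*1000; x=q@ex; y=q@ey; zz=Q[:,2]*1000
h=(abs(zz-161)<3)&(abs(x-4.3)<10.5)&(abs(y-1.5)<8.5)
A=np.c_[x[h],y[h],np.ones(h.sum())]; c,*_=np.linalg.lstsq(A,zz[h],rcond=None); print("head plane slope x,y deg",np.degrees(c[:2]),h.sum())
for z0 in range(126,160,5):
    m=(abs(zz-z0)<2.5)&(abs(x-3)<15)&(y>5)&(y<13)&~((zz<122)); 
    if m.sum()>3: print(z0,m.sum(),x[m].min().round(1),x[m].max().round(1))
for w in(-1,1):
    m=(abs(zz-120)<2)&(y>-2)&(y<5)&(x*w>10)&(x*w<40); print("lip",w,(x[m]*w).min().round(1)*w,(x[m]*w).max().round(1)*w)
```

```text
head plane slope x,y deg [-2.26830911 -0.54683078] 610
131 5 -9.3 -9.1
146 27 -7.1 15.3
151 30 -7.7 14.9
156 31 -7.6 15.5
lip -1 -15.8 -27.6
lip 1 18.9 26.1
```

```bash
python3 -c "
from h import *
print(rel([.5982,-.1732,.1640]))"
```

```text
[33.8 -0.8 81.7]
```

Call:
{"name": "play_rows", "arguments": {
  "deltas": [
    [0,[20,-0.8,0],[0,0,0]],
    [0,[34,-0.8,0],[0,0,0]],
    [0,[34,-0.8,40],[0,0,0]],
    [0,[34,-0.8,65],[0,0,0]],
    [0,[34,-0.8,80.5],[0,0,0]],
    [0,[34,-0.8,81],[0,0,0]],
    [0,[34,-0.8,81],[0,0,0]]
  ]
}}

```text
clock: 18.4
tcp_pos: [0.599, -0.173, 0.1657]
orientation: [2.38, 2.05, 0.004]
contact_force: [-0.4, 0.4, -0.2]
grip_width: 0.0001
```

Call:
{"name": "play_rows", "arguments": {
  "deltas": [
    [0,[0,-1,2],[0,0,0]],
    [0,[0,-1,3.5],[0,0,0]],
    [0,[0,-1.5,4.5],[0,0,0]],
    [0,[0,-2,5.3],[0.003,0,0]],
    [0,[0,-2,5.3],[0.003,0,0]]
  ]
}}

```text
clock: 19.02
tcp_pos: [0.598, -0.1729, 0.1618]
orientation: [-2.381, -2.05, -0.004]
contact_force: [-0.6, 0.7, 7.9]
grip_width: -0.0002
```

Call:
{"name": "play_rows", "arguments": {
  "deltas": [
    [0,[0,-1,1.5],[0.003,0,0]],
    [0,[0,-1.3,2.2],[0.005,0,0]],
    [0,[0,-1.5,2.7],[0.006,0,0]],
    [0,[0,-1.5,2.7],[0.006,0,0]]
  ]
}}

```text
clock: 19.52
tcp_pos: [0.598, -0.1729, 0.1617]
orientation: [-2.379, -2.048, -0.002]
contact_force: [-3.4, 1.2, 15.0]
grip_width: 0.0001
```

Call:
{"name": "play_rows", "arguments": {
  "deltas": [
    [0,[0,-1,1.5],[0.003,0,0]],
    [0,[0,-1.3,2.5],[0.005,0,0]],
    [0,[0,-1.5,3],[0.006,0,0]],
    [0,[0,-1.5,3],[0.006,0,0]]
  ]
}}

```text
clock: 20.02
tcp_pos: [0.5981, -0.173, 0.1616]
orientation: [-2.377, -2.047, -0.002]
contact_force: [-2.8, 2.7, 18.5]
grip_width: -0.0002
```

Call:
{"name": "play_rows", "arguments": {
  "deltas": [
    [0,[0,-1,1.5],[0.003,0,0]],
    [0,[0,-1.3,2.5],[0.005,0,0]],
    [0,[0,-1.5,3.3],[0.006,0,0]],
    [0,[0,-1.5,3.3],[0.006,0,0]],
    [0,[0,-1.5,3.3],[0.006,0,0]]
  ]
}}

```text
clock: 20.65
tcp_pos: [0.5982, -0.173, 0.1615]
orientation: [-2.375, -2.045, -0.001]
contact_force: [-3.5, 2.8, 19.0]
grip_width: 0.0
```

Call:
{"name": "play_rows", "arguments": {
  "deltas": [
    [0,[0,0,-5],[0,0,0]],
    [0,[0,0,-30],[0,0,0]],
    [0,[0,0,-70],[0,0,0]],
    [0,[-20,-1,-86],[0,0,0]],
    [0,[-35,-1,-86],[0,0,0]],
    [0,[-35,-1,-86],[0,0,0]]
  ]
}}

```text
clock: 21.4
tcp_pos: [0.5908, -0.2103, 0.246]
orientation: [-2.378, -2.04, 0.002]
contact_force: [0.0, -1.2, -0.5]
grip_width: 0.0
```

```bash
python3 look.py w6.png
python3 - <<'E'
from h import *
p,d,X,C,K=grab("top"); X=X.reshape(-1,3)
def m(c,rad,zl,zh,n):
    k=(np.hypot(X[:,0]-c[0],X[:,1]-c[1])<rad)&(X[:,2]>zl)&(X[:,2]<zh); print(n,k.sum(),np.median(X[k],0).round(4))
m((.544,.236),.02,.075,.12,"bar"); m((.5345,.29),.02,.075,.12,"rod")
E
```

```text
[[0.1525, 0.9883, -0.0064, 0.5908], [0.9883, -0.1524, 0.0054, -0.2103], [0.0044, -0.0072, -1.0, 0.246], [0.0, 0.0, 0.0, 1.0]] [ 0.03 -1.23 -0.54] 3.3541755807271494e-05
head z 161.08 ((4.432994842529297, 1.720590591430664), (20.08913230895996, 23.78879165649414), 89.6636734008789) world [ 0.6029 -0.1738]
134 6 1.4
140 4 8.9
146 4 11.4
152 12 11.4
158 42 11.1
164 86 1.5
block front -12.16 x [-43.2  43.2]
face y -8.73 153
bar 105 [0.5437 0.2352 0.0874]
rod 74 [0.5351 0.2881 0.0967]
```

Two separate presses, peaking at 19.8 N and 19.0 N. The second sank the wedge by no more than about 0.3 mm, and the head and block have not moved since, so the wedge is jammed. Handing in.

```bash
python3 -c "
from h import *
print(r.hand_in())"
```

```text
the job is handed in; nothing more can be done
None
```

The wedge is jammed in the slot and the job is handed in. It took about 21 s of robot time.

- **Placing:** I took the wedge from the holder by its flat sides and stood it in the slot, thin end down, with its sloping face to the cheek. I let go on light contact (about 3 N), and it stood there loosely with its head at z = 173.5 mm.
- **Driving:** I pressed the head down with shut fingers. The force stayed at 3–5 N while the block took up its play, then rose once the wedge began to bite at a head height of about 164 mm. I stopped at 19.8 N. A second press reached 19.0 N and sank it by no more than about 0.3 mm. I did not see it go over 20 N, though the force was only read at the end of each short move.
- **Last checks:** After the arm backed off, the head read 161.1 mm, against 161.2 mm after the first press. The block had moved about 2 mm towards the buffer and stayed there. The bar and rod were where they started. I did not re-measure the jar or the reagent bottle, but the arm went nowhere near them.
- **Not ideal:** While pressing, the tool drifted about 3 mm along the slot and dragged the head with it. The wedge now leans about 2° that way, with its head about 5 mm off the slot's centre along its length. I made the second press off-centre to straighten it, but that did not help. I did not force it further, in case that loosened the wedge.

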